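# Stir the beads under the bench lamp

## Robot

A 6-joint arm with a two-finger parallel gripper is mounted at the origin on the work surface. World frame = base frame: x ahead of the robot, y to its left, z up, the work surface at z = 0. Lengths are in m, angles in degrees, forces in N, time in s.
With the tool pointing down it reaches from about 0.3 to 0.75 m from the base axis. Payload 8.5 kg.
Tool frame: the origin (TCP) lies midway between the tips of the shut fingers; the grasp point (between the pads) lies 19 mm behind it (env.grasp_offset is the distance from the TCP to the grasp point, in m); z points along the fingers, y is the line along which they close (so a half turn about z gives the same grasp; the last joint's range is limited). The gripper opens to 85 mm and grips with 20 to 120 N. Pads are 22 mm wide; open, the fingers measure 114 mm over their backs; the gripper's body (76 mm by 85 mm) begins 54 mm behind the grasp point. The pads swing forward as they close: fully open they stand 13 mm farther back than shut.
Start: joints at [-80.117, 21.807, 74.336, -0, 83.858, -12.336], TCP at [0.208, -0.509, 0.231] pointing down, gripper open.
Joint ranges: [-178.18, 178.18], [-50.72, 133.34], [12.68, 142.11], [-81.47, 261.47], [9.98, 163.14], [-165.26, 165.26]. Speed limits (degrees/s): [136.94, 136.94, 180, 180, 180, 180].

## Interface

Orientations are given as a 3x3 rotation matrix whose columns are the frame's x, y, z axes.
In Python, from rig import env gives the robot as it stands.
- The arm moves only by the tool servo_tool, never from a script. Its argument "deltas" is text: rows parted by semicolons, each of 7 numbers parted by spaces: the opening, from 0 (shut) to 1 (fully open), then the shift along the tool's x, y, z in mm, then the turn, a rotation vector about the tool's x, y, z in rad. A call has 1 to 8 rows; each row shifts and turns the commanded pose from where the row before left it, along the tool's axes as they then stand; what a row does not reach is not made up. A row lasts 1/12 s, in which the tool goes at most 41.7 mm and 7.16 degrees, less where a joint would pass 70% of its speed; a pose out of reach is approached as far as the arm can. A call is refused whole if a number of a shift passes 41.7 or a number of a turn 0.125, either way. A call with a gripper value outside its range is refused whole. The fingers move at their own pace and stop on an object; "newtons" is the grip in N (left out, the last holds). Time passes only in rows, so rows that do not move let the fingers close. It gives the time, the measured TCP pose, the force, the opening and the grip force at its end, in the units of the state.
- env.observe(): the state, without advancing time (a new reading comes with each control period).
- env.get_image(name): name is "scene" or "top"; returns a dict with "img" (384x512x3 uint8, red, green, blue), "depth" (384x512 float32, m along the optical axis (not along the pixel's ray), 0 where there is no reading), "camera_matrix" (3x3 intrinsics, pixels), "D" ([k1, k2, p1, p2, k3] as OpenCV has them; the pictures are not rectified), "world_to_cam" (4x4, takes a point from world to camera coordinates). Camera axes: x right, y down, z forward; pixel columns grow to the right and rows downward; lengths in m; the calibration is good to about 2 mm. A picture is of the moment at which its call begins.
- env.close_job(): hands the job in; it is judged then, once.
Trained networks look in a picture, given as the dict that the camera call returned (one of the last four; its "shot" number tells which), for a name from the list of things; names that differ only in an ending like _2 or _b are one class to them, and where a whole thing is asked for, a point or a joint stands for the part that bears it (a point fixed in the world has none). Each returns a list of dicts, best first, with "conf" (0 to 1); they miss things now and then, are a little off and sometimes report something else, mostly with a low value. They report only what shows in the picture. A call takes as long as a camera call.
- env.spot_in(name, picture): "bbox" ([centre column, centre row, width, height] in pixels, round what is visible of it).
- env.spot_point(name, picture): "uv" ([column, row] in pixels: a listed point, or the origin of a listed thing).
The state is a dict: "time_s": time; "q": joint angles; "qvel": joint speeds; "joint_efforts": joint torques, N m; "position": TCP position; "tool_rot": TCP orientation; "ft_force": force on the tool from outside, world axes, zero at the start; "wrist_torque": the same for the moment, N m; "grip_width": finger opening in m; "gripper_force": force on a finger pad.
Only numpy, scipy, OpenCV 4.12 (cv2) and the standard library are available. Lean on these libraries where they do the work, as an engineer would, in place of code of your own. Each camera call takes 0.05 s, during which the arm holds its last target. There are 200 camera calls.

## Task

Take the wooden stick from its sloping rest and stir the beads in the dish with it, reaching in under the lamp, until every bead has been shifted at least 1.5 cm from where it lay and both the blue and the yellow beads are found on both sides of the line between the dish's red lugs. Keep every bead in the dish and your fingers off the beads, do not bump the lamp or disturb the other things around, and finally lay the stick home in its rest, foot at the bottom, as it was.

Things in the scene. Friction and masses are not known exactly. Their poses are not given: they have to be found in the camera images.
- stick: Loose turned wooden stirring stick, 177 mm long: a ball end 20 mm across at the bottom, a neck of 10 mm up to 55 mm, then a round handle of 20 mm, with a red band near its top. Origin: lowest point of the ball, on the axis; z runs along the stick towards the top. At the start it lies in the sloping rest, 30 degrees from vertical.
- stick_grip (a point): Point on the stick's axis 140 mm up from its lower end (37 mm below its top), a good place to hold it; z runs along the stick towards the top.
- rest: Fixed dark-wood rest left or right of the dish, base 130 x 70 mm. Origin: on the table under the foot point; z up. Its trough (85 mm long, open above, 32 mm clear between 8 mm walls nearly as high as the stick, closed at the foot) holds the stick on the line from rest_foot in this frame's direction (-sin 30, 0, cos 30 degrees): it leans to -x of this frame.
- rest_foot (a point): Where the stick's origin (the bottom of its ball) is when it lies home in the rest: 22 mm above the table, over the rest's origin.
- rest_grip (a point): Where stick_grip lies when the stick is home in the rest: 140 mm up the trough's axis from the foot point.
- dish: Fixed round white dish, 42 mm high, flared: inner floor 156 mm across at 5 mm above the table, mouth 192 mm inside and 200 mm outside. Two red lugs (22 mm wide, 36 to 42 mm high) stick out of the rim along its own +x and -x to 122 mm from its centre. Origin: its centre at table height. The line between the lugs (y = 0) parts it into two halves.
- lamp: Fixed LED bar lamp over the dish. Bar 220 mm (its x) by 32 mm (its y), underside 210 mm and top 230 mm above the table; a thin arm leads on along its +x to a post (18 mm, 231 mm high) at x = 200 mm on a 110 mm round foot. Origin: on the table under the bar's middle. Both long sides of the bar are open, so a leaning tool can reach under it from there.
- pencup: Fixed terracotta cup of pens, 76 mm across, pens up to 175 mm high, spreading to 100 mm across. Origin at its underside. It stands on the other side of the dish from the rest.
- glue: Loose bystander: white glue bottle, 42 mm across, 150 mm high, on one side of the dish. Origin at its underside.
- jar: Loose bystander: green jar, 50 mm across, 65 mm high, on the other side of the dish. Origin at its underside.
- slice_a: Loose bystander: wood slice with glued-on shells, 90 mm across, 21 mm high in all. Origin at its underside.
- slice_b: Loose bystander: wood slice with glued-on shells, 90 mm across, 21 mm high in all. Origin at its underside.
- pumice: Loose bystander: grey pumice block 70 x 45 x 28 mm. Origin at its underside.
- blue1: Loose chunky blue bead, a ball 22 mm across with a dark thread hole. Origin: its centre. At the start all four blue beads lie in the dish's +y half.
- blue2: Loose chunky blue bead, a ball 22 mm across with a dark thread hole. Origin: its centre. At the start all four blue beads lie in the dish's +y half.
- blue3: Loose chunky blue bead, a ball 22 mm across with a dark thread hole. Origin: its centre. At the start all four blue beads lie in the dish's +y half.
- blue4: Loose chunky blue bead, a ball 22 mm across with a dark thread hole. Origin: its centre. At the start all four blue beads lie in the dish's +y half.
- yellow1: Loose chunky yellow bead, a ball 22 mm across with a dark thread hole. Origin: its centre. At the start all four yellow beads lie in the dish's -y half.
- yellow2: Loose chunky yellow bead, a ball 22 mm across with a dark thread hole. Origin: its centre. At the start all four yellow beads lie in the dish's -y half.
- yellow3: Loose chunky yellow bead, a ball 22 mm across with a dark thread hole. Origin: its centre. At the start all four yellow beads lie in the dish's -y half.
- yellow4: Loose chunky yellow bead, a ball 22 mm across with a dark thread hole. Origin: its centre. At the start all four yellow beads lie in the dish's -y half.

How it is judged (in metres and radians):
On the way, in this order (a step that is already met when the one before it is completed fails the run):
1. the stick's lower end is down in the dish (horizontal distance between stick and dish below 0.085 m and height (world z) of stick below 0.035 m), for 0.1 s.
2. with the stick in the dish, every bead is at one moment at least 15 mm from where it started (all of step 1 and distance of each of blue1, blue2, blue3, blue4, yellow1, yellow2, yellow3, yellow4 from where it was at the start of the episode above 0.015 m).
At the end, for the whole second after the job is handed in: All eight beads lie in the dish (below 45 mm); of each colour at least one bead's centre is 2 mm or more to each side of the line between the lugs; the stick lies still in the rest, leaning 20 to 44 degrees, lower end within 25 mm of rest_foot and grip within 30 mm of rest_grip (horizontal distance between each of blue1, blue2, blue3, blue4, yellow1, yellow2, yellow3, yellow4 and dish below 0.092 m and height (world z) of each of blue1, blue2, blue3, blue4, yellow1, yellow2, yellow3, yellow4 below 0.045 m and y of any of blue1, blue2, blue3, blue4 in the frame of dish above 0.002 m and y of any of blue1, blue2, blue3, blue4 in the frame of dish below -0.002 m and y of any of yellow1, yellow2, yellow3, yellow4 in the frame of dish above 0.002 m and y of any of yellow1, yellow2, yellow3, yellow4 in the frame of dish below -0.002 m and distance between stick and rest_foot below 0.025 m and angle between stick's own z axis and vertical between 0.35 and 0.77 rad and distance between stick_grip and rest_grip below 0.03 m and linear speed of stick below 0.02 m/s); the robot touches nothing.
It fails at once if the lamp is bumped (over 3 N) (contact force between lamp and anything else above 3 N).
It fails at once if the fingers press on a bead (over 1 N) (contact force between the fingers and blue1 above 1 N or contact force between the fingers and blue2 above 1 N or contact force between the fingers and blue3 above 1 N or contact force between the fingers and blue4 above 1 N or contact force between the fingers and yellow1 above 1 N or contact force between the fingers and yellow2 above 1 N or contact force between the fingers and yellow3 above 1 N or contact force between the fingers and yellow4 above 1 N).
It fails at once if a bystander is shifted by more than 15 mm (distance of any of glue, jar, slice_a, slice_b, pumice from where it was at the start of the episode above 0.015 m).
It also fails if it takes over 72 s, if anything falls off the work surface, if the arm or the gripper's body presses on something with over 40 N, if the wrist force passes 120 N, or if a joint passes its speed limit or range.

## Working session

There is one attempt and no reset: what is moved stays moved. The work goes in short steps, Python scripts to look and compute and a tool call to move; the robot and the scene stay as the last step left them, time stands still between calls to the robot, and variables do not carry over. Pictures are saved under pics/ and viewed, at most 10 in all, crops included, and the job is handed in when it is done.

Besides the shell and the picture viewer there is one more tool, called after ">>>" as name(argument=value, ...) on one line, values as JSON. servo_tool: Moves the arm, as the interface text tells. Its arguments: {"type":"object","properties":{"deltas":{"type":"string"},"newtons":{"type":"number"}},"required":["deltas"]}

```bash
mkdir -p pics; ls
cat > h.py <<'E'
import numpy as np, cv2
from rig import env
def ray(p,uv):
    K=p["camera_matrix"];n=cv2.undistortPoints(np.array([[uv]],float),K,p["D"])[0,0]
    T=np.linalg.inv(p["world_to_cam"]);return T[:3,3],T[:3,:3]@np.array([n[0],n[1],1.])
def atz(p,uv,z):
    o,d=ray(p,uv);return o+d*(z-o[2])/d[2]
def atd(p,uv):
    o,d=ray(p,uv);u,v=int(round(uv[0])),int(round(uv[1]));w=p["depth"][max(v-1,0):v+2,max(u-1,0):u+2]
    return o+d*np.median(w)
def proj(p,X):
    T=p["world_to_cam"];return cv2.projectPoints(np.array(X,float).reshape(-1,3),cv2.Rodrigues(T[:3,:3])[0],T[:3,3],p["camera_matrix"],p["D"])[0][:,0]
def save(p,f,s=1.5):
    cv2.imwrite(f,cv2.resize(p["img"][:,:,::-1],None,fx=s,fy=s))
E
python3 - <<'E'
from h import *
np.set_printoptions(precision=3,suppress=True)
for c in ["scene","top"]:
    p=env.get_image(c);save(p,f"pics/{c}0.png");print(c,np.linalg.inv(p["world_to_cam"])[:3,3])
    for n in ["stick","stick_grip","rest","rest_foot","rest_grip","dish","lamp","pencup","glue","jar","slice_a","pumice","blue1","yellow1"]:
        for r in env.spot_point(n,p)[:5]:
            if r["conf"]>.3: print(n,np.round(r["uv"],1),round(r["conf"],2),"z0",atz(p,r["uv"],0)[:2],"d",atd(p,r["uv"]))
E
```

```text
pics
scene [1.395 0.26  0.74 ]
stick [123.6 211. ] 0.69 z0 [ 0.559 -0.375] d [ 0.583 -0.357  0.021]
stick_grip [109.6 162.2] 0.95 z0 [ 0.326 -0.565] d [ 0.533 -0.406  0.143]
rest [130.5 213.8] 0.7 z0 [ 0.565 -0.349] d [ 0.575 -0.342  0.009]
rest [245.2 236.4] 0.67 z0 [ 0.572 -0.006] d [0.601 0.004 0.026]
rest_foot [124.1 207. ] 0.68 z0 [ 0.541 -0.384] d [ 0.574 -0.359  0.028]
lamp [331.5 208.4] 0.73 z0 [0.391 0.198] d [0.429 0.2   0.028]
lamp [224.8 243.5] 0.71 z0 [ 0.613 -0.048] d [ 0.629 -0.042  0.015]
pencup [384.7 250.2] 0.72 z0 [0.534 0.353] d [0.579 0.348 0.039]
glue [176.  225.6] 0.8 z0 [ 0.579 -0.201] d [ 0.806 -0.073  0.206]
jar [294.4 257.7] 0.8 z0 [0.618 0.135] d [0.648 0.14  0.028]
jar [237.1 191.3] 0.5 z0 [ 0.379 -0.09 ] d [ 0.399 -0.083  0.014]
slice_a [277.6 198.7] 0.98 z0 [0.385 0.037] d [0.405 0.042 0.015]
slice_a [237.  191.6] 0.67 z0 [ 0.381 -0.089] d [ 0.402 -0.082  0.015]
pumice [332.1 207.8] 0.73 z0 [0.388 0.199] d [0.428 0.201 0.029]
pumice [242.2 236.1] 0.47 z0 [ 0.573 -0.014] d [ 0.598 -0.005  0.022]
blue1 [244.9 233.3] 0.63 z0 [ 0.561 -0.01 ] d [ 0.566 -0.00
[... 853 characters left out ...]
 [ 0.593 -0.046  0.006]
pencup [166.7 175.8] 0.58 z0 [0.545 0.348] d [0.544 0.347 0.006]
glue [330.5 187.4] 0.61 z0 [ 0.582 -0.19 ] d [ 0.569 -0.182  0.057]
jar [234.5 168.5] 0.47 z0 [0.601 0.13 ] d [0.598 0.129 0.011]
slice_a [296.2 249.4] 0.96 z0 [ 0.367 -0.103] d [ 0.366 -0.102  0.017]
slice_a [250.2 231.6] 0.71 z0 [0.402 0.049] d [0.401 0.049 0.018]
pumice [382.1 199.5] 0.74 z0 [ 0.565 -0.363] d [ 0.557 -0.352  0.04 ]
blue1 [271.  171.2] 0.35 z0 [0.608 0.01 ] d [0.607 0.01  0.007]
yellow1 [293.4 186.8] 0.67 z0 [ 0.567 -0.07 ] d [ 0.563 -0.069  0.018]
yellow1 [293.1 162.1] 0.55 z0 [ 0.649 -0.058] d [ 0.642 -0.057  0.028]
yellow1 [296. 172.] 0.36 z0 [ 0.617 -0.072] d [ 0.612 -0.071  0.02 ]
```

View pics/scene0.png

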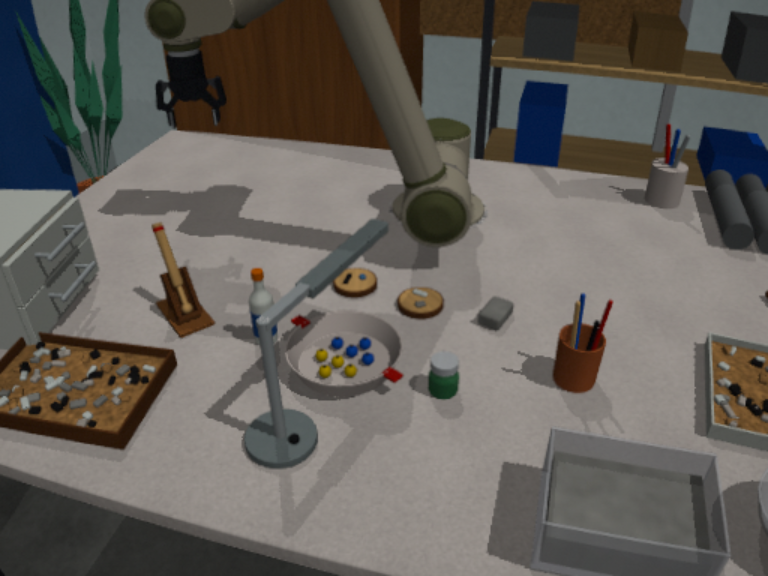

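View pics/top0.png

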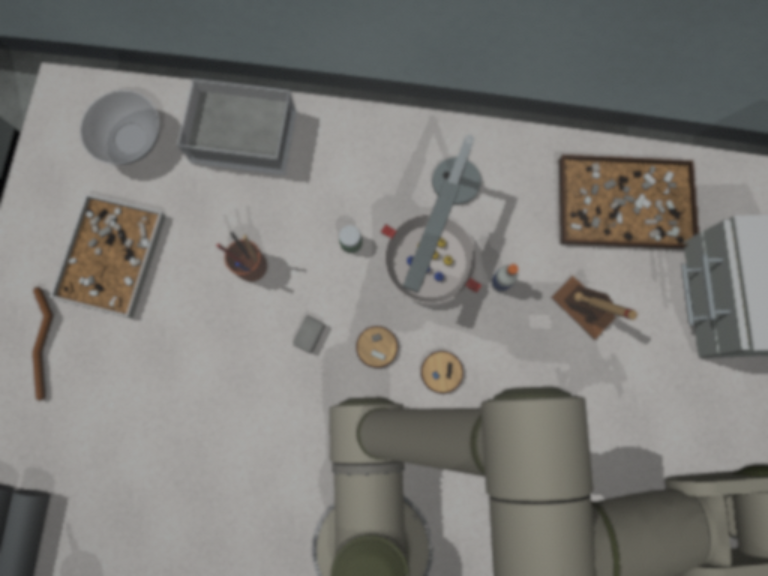

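The scene picture shows the stick in its rest at (180,275), leaning away from the dish. Four blue beads lie around (355,350) and four yellow around (335,363). The lugs are at (300,321) and (393,375). The lamp bar runs from (385,228) to (265,315), the glue bottle is at (262,300), and the jar is at (444,375). The top view agrees: lugs at (389,231) and (473,285), bar from (412,290) to (468,140), rest at (590,305).

```bash
cat >> h.py <<'E'
def blobs(p,c,box,mn=3):
    h=cv2.cvtColor(p["img"],cv2.COLOR_RGB2HSV);H,S,V=[h[:,:,i].astype(int) for i in range(3)]
    m={"red":((H<6)|(H>172))&(S>140)&(V>80),"blue":(H>100)&(H<130)&(S>130)&(V>40),"yellow":(H>20)&(H<35)&(S>130)&(V>60)}[c].astype(np.uint8)
    k=np.zeros_like(m);x0,y0,x1,y1=box;k[y0:y1,x0:x1]=1
    n,_,st,ce=cv2.connectedComponentsWithStats(m*k)
    return [(ce[i],st[i]) for i in range(1,n) if st[i][4]>=mn]
E
python3 - <<'E'
from h import *
np.set_printoptions(precision=3,suppress=True)
P={c:env.get_image(c) for c in["scene","top"]}
for c,box,bb in [("scene",(90,140,280,270),(195,215,260,255)),("top",(240,140,440,230),(255,140,320,202))]:
    p=P[c]
    for ce,st in blobs(p,"red",box): print(c,"red",ce,st,"z.039",atz(p,ce,.040),"d",atd(p,ce))
    for col in["blue","yellow"]:
        for ce,st in blobs(p,col,bb): print(c,col,ce,st,atz(p,ce,.017))
# stick points from depth: points in region near rest, above 0.05 & in wooden colour
for c in P:
    p=P[c]
    for n in["glue","jar","lamp","pencup"]:
        for r in env.spot_in(n,p)[:2]:
            print(c,n,np.round(r["bbox"]),round(r["conf"],2))
p=P["scene"]; T=np.linalg.inv(p["world_to_cam"])
def cloud(p):
    v,u=np.mgrid[0:384,0:512];n=cv2.undistortPoints(np.stack([u,v],-1).reshape(-1,1,2).astype(float),p["camera_matrix"],p["D"])[:,0]
    d=p["depth"].reshape(-1,1);X=np.hstack([n*d,d]);T=np.linalg.inv(p["world_to_cam"]);return X@T[:3,:3].T+T[:3,3]
for c in P:
    X=cloud(P[c]);ok=P[c]["depth"].ravel()>0
    s=ok&(X[:,2]>.19)&(X[:,2]<.24)&(X[:,0]>.45)&(X[:,0]<.85)&(abs(X[:,1]+.05)<.15)
    Y=X[s];m=Y.mean(0);w,V=np.linalg.eigh(np.cov(Y[:,:2].T));e=V[:,1];t=(Y[:,:2]-m[:2])@e;o=(Y[:,:2]-m[:2])@V[:,0]
    print(c,"lamp n",len(Y),m,"dir",e,"t",np.percentile(t,[1,99]),"o",np.percentile(o,[2,50,98]),"z",np.percentile(Y[:,2],[5,50,95]))
    s=ok&(abs(X[:,0]-.55)<.12)&(X[:,1]<-.3)&(X[:,1]>-.5)&(X[:,2]>.1)&(X[:,2]<.19)
    Y=X[s]
    if len(Y)>5:
        for z in np.arange(.10,.19,.015):
            q=Y[abs(Y[:,2]-z)<.0075]
            if len(q): print(c,"stick",z,len(q),q.mean(0))
    s=ok&(X[:,0]>.5)&(X[:,0]<.65)&(X[:,1]<-.15)&(X[:,1]>-.23)&(X[:,2]>.06)&(X[:,2]<.17)
    print(c,"glue",s.sum(),X[s].mean(0),X[s].max(0))
E
```

```text
scene red [105.5 152. ] [103 151   6   3  12] z.039 [ 0.327 -0.572  0.04 ] d [ 0.524 -0.419  0.169]
scene red [199.048 213.762] [194 211  11   6  21] z.039 [ 0.561 -0.137  0.04 ] d [ 0.565 -0.135  0.043]
scene red [261.243 249.27 ] [255 245  13  10  74] z.039 [0.652 0.06  0.04 ] d [0.655 0.06  0.042]
scene blue [224.238 228.476] [221 225   7   8  42] [ 0.575 -0.062  0.017]
scene blue [242.929 228.81 ] [240 226   7   7  42] [ 0.564 -0.014  0.017]
scene blue [234.    233.744] [231 231   7   7  43] [ 0.589 -0.031  0.017]
scene blue [244.795 238.886] [241 236   8   7  44] [0.601 0.002 0.017]
scene yellow [213.824 236.392] [210 233   8   8  51] [ 0.613 -0.077  0.017]
scene yellow [224.72 240.62] [221 237   8   8  50] [ 0.621 -0.045  0.017]
scene yellow [233.255 246.686] [230 243   8   8  51] [ 0.637 -0.017  0.017]
scene yellow [216.415 247.245] [213 244   8   8  53] [ 0.65  -0.057  0.017]
top yellow [293.714 162.   ] [293 161   3   3   7] [ 0.645 -0.06   0.017]
top yellow [298.    173.714] [297 173   3   3   7] [ 0.608 -0.078  0.017]
scene glue [172. 205.  20.  48.] 0.85
scene jar [297. 2
[... 560 characters left out ...]
0.115]
scene stick 0.13 46 [ 0.538 -0.403  0.13 ]
scene stick 0.14500000000000002 42 [ 0.532 -0.409  0.144]
scene stick 0.16 43 [ 0.527 -0.417  0.16 ]
scene stick 0.175 30 [ 0.523 -0.421  0.173]
scene glue 346 [ 0.589 -0.193  0.105] [ 0.602 -0.175  0.151]
top lamp n 1122 [ 0.63  -0.036  0.231] dir [-0.972  0.233] t [-0.175  0.136] o [-0.015 -0.     0.015] z [0.227 0.231 0.234]
top stick 0.1 17 [ 0.547 -0.39   0.103]
top stick 0.115 29 [ 0.539 -0.393  0.114]
top stick 0.13 29 [ 0.532 -0.401  0.13 ]
top stick 0.14500000000000002 31 [ 0.528 -0.408  0.145]
top stick 0.16 31 [ 0.522 -0.415  0.16 ]
top stick 0.175 44 [ 0.516 -0.425  0.175]
top glue 193 [ 0.573 -0.194  0.108] [ 0.595 -0.177  0.156]
```

```bash
cat >> h.py <<'E'
def cloud(p):
    v,u=np.mgrid[0:384,0:512];n=cv2.undistortPoints(np.stack([u,v],-1).reshape(-1,1,2).astype(float),p["camera_matrix"],p["D"])[:,0]
    d=p["depth"].reshape(-1,1);X=np.hstack([n*d,d]);T=np.linalg.inv(p["world_to_cam"]);return (X@T[:3,:3].T+T[:3,3])[d[:,0]>0]
E
python3 - <<'E'
from h import *
from scipy.optimize import least_squares as ls
np.set_printoptions(precision=4,suppress=True)
P=[env.get_image(c) for c in["scene","top"]];C=[cloud(p) for p in P]
def stickfit(Y,tilt=None):
    def f(a):
        d=np.array([np.sin(a[2])*np.cos(a[3]),np.sin(a[2])*np.sin(a[3]),np.cos(a[2])]);r=Y-np.array([a[0],a[1],.143])
        return np.linalg.norm(np.cross(r,d),axis=1)-.010
    return ls(f,[.525,-.413,.52,-2.28],loss="soft_l1",f_scale=.002)
S=[X[(abs(X[:,0]-.54)<.07)&(X[:,1]<-.36)&(X[:,1]>-.46)&(X[:,2]>.115)&(X[:,2]<.175)] for X in C]
for Y in S+[np.vstack(S)]:
    r=stickfit(Y);a=r.x;print("stick",len(Y),a[:2],np.degrees(a[2:]),np.sqrt(np.mean(r.fun**2)))
    print(" foot",np.array([a[0],a[1]])-np.tan(a[2])*.121*np.array([np.cos(a[3]),np.sin(a[3])]))
# dish rim fit
for X in C:
    r=np.hypot(X[:,0]-.606,X[:,1]+.038);Y=X[(r>.085)&(r<.108)&(X[:,2]>.038)&(X[:,2]<.046)]
    f=ls(lambda a:np.hypot(Y[:,0]-a[0],Y[:,1]-a[1])-.098,[.606,-.038],loss="soft_l1",f_scale=.002);print("dish",len(Y),f.x)
o=env.observe();print(o["position"],o["tool_rot"],o["time_s"],o["grip_width"])
E
```

```text
stick 170 [ 0.5262 -0.4143] [  30.2894 -127.3607] 0.001897363745823339
 foot [ 0.5691 -0.3582]
stick 122 [ 0.5268 -0.4151] [  29.2257 -129.4143] 0.0016004465705075778
 foot [ 0.5698 -0.3628]
stick 292 [ 0.5265 -0.4148] [  29.8127 -128.2336] 0.0018206498657278734
 foot [ 0.5694 -0.3603]
dish 438 [ 0.6058 -0.0373]
dish 318 [ 0.6046 -0.0395]
[ 0.208  -0.5091  0.2313] [[ 0.9257  0.3781  0.    ]
 [ 0.3781 -0.9257  0.    ]
 [ 0.      0.     -1.    ]] 2.1 0.08504818251281922
```

```bash
cat >> h.py <<'E'
from scipy.spatial.transform import Rotation as R
def plan(pos,z,N,yaw=None,R0=None,p0=None):
    """rows from measured pose to TCP pos with tool z axis along z (minimal turn, then turn yaw deg about tool z)"""
    o=env.observe();R0=np.array(o["tool_rot"]) if R0 is None else R0;p0=np.array(o["position"]) if p0 is None else p0
    z=np.array(z,float);z/=np.linalg.norm(z);a=R0[:,2];c=np.cross(a,z);s=np.linalg.norm(c)
    Q=R.from_rotvec(c/s*np.arctan2(s,a@z)).as_matrix()@R0 if s>1e-6 else R0
    if yaw: Q=Q@R.from_rotvec([0,0,np.radians(yaw)]).as_matrix()
    rv=R.from_matrix(R0.T@Q).as_rotvec()
    M=sum(R0@R.from_rotvec(rv*k/N).as_matrix() for k in range(N));sh=np.linalg.solve(M,np.array(pos)-p0)*1000
    print(N,"rows:",np.round(sh,1),np.round(rv/N,4),"turn deg/row",round(np.degrees(np.linalg.norm(rv))/N,2),"mm/row",round(np.linalg.norm(sh),1))
    return np.array(pos),Q
def zax(tilt,az):
    t,a=np.radians([tilt,az]);return np.array([np.sin(t)*np.cos(a),np.sin(t)*np.sin(a),-np.cos(t)])
GRIP=np.array([.5265,-.4148,.143]);ZR=zax(30,51.8)
E
python3 - <<'E'
from h import *
np.set_printoptions(precision=3,suppress=True)
for c in["scene","top"]:
    X=cloud(env.get_image(c))
    for x in np.arange(.35,.7,.05):
        print(c,round(x,2),[round(float(np.percentile(X[(abs(X[:,0]-x)<.025)&(abs(X[:,1]-y)<.025),2],95)),3) if ((abs(X[:,0]-x)<.025)&(abs(X[:,1]-y)<.025)).sum()>3 else None for y in (-.45,-.5,-.55,-.6,-.65)])
p,Q=plan(GRIP-.10*ZR,ZR,10)
plan(GRIP+.019*ZR,ZR,8,R0=Q,p0=p)
E
```

```text
scene 0.35 [0.001, 0.001, 0.001, 0.002, 0.002]
scene 0.4 [0.001, 0.001, 0.0, 0.001, 0.002]
scene 0.45 [0.0, 0.0, 0.0, 0.001, 0.001]
scene 0.5 [0.174, 0.002, 0.002, 0.161, 0.2]
scene 0.55 [0.01, 0.002, 0.002, 0.179, 0.2]
scene 0.6 [0.001, 0.001, 0.163, 0.186, 0.2]
scene 0.65 [-0.0, 0.0, 0.164, 0.191, 0.2]
top 0.35 [0.006, 0.006, 0.005, 0.005, 0.006]
top 0.4 [0.005, 0.006, 0.006, 0.006, 0.006]
top 0.45 [0.005, 0.005, 0.006, 0.006, 0.006]
top 0.5 [0.174, 0.005, 0.005, 0.106, 0.203]
top 0.55 [0.012, 0.006, 0.006, 0.182, 0.204]
top 0.6 [0.006, 0.006, 0.166, 0.19, 0.205]
top 0.65 [0.005, 0.006, 0.168, 0.201, 0.205]
10 rows: [28.4  6.   5.4] [0.026 0.045 0.   ] turn deg/row 3.0 mm/row 29.5
8 rows: [-0.   0.  14.9] [0. 0. 0.] turn deg/row 0.0 mm/row 14.9
```

Drawers are clear (x>0.5, y<-0.58). Moving to the pre-grasp pose.

>>> servo_tool(deltas="1 28.4 6 5.4 0.026 0.045 0;1 28.4 6 5.4 0.026 0.045 0;1 28.4 6 5.4 0.026 0.045 0;1 28.4 6 5.4 0.026 0.045 0;1 28.4 6 5.4 0.026 0.045 0;1 28.4 6 5.4 0.026 0.045 0;1 28.4 6 5.4 0.026 0.045 0;1 28.4 6 5.4 0.026 0.045 0", newtons=100)

```text
time_s: 2.87
position: [0.4401, -0.4643, 0.22]
tool_rot: [[0.88, 0.405, 0.248], [0.319, -0.891, 0.322], [0.351, -0.204, -0.914]]
ft_force: [-0.6, -0.0, -0.2]
grip_width: 0.0854
gripper_force: 0.0
```

>>> servo_tool(deltas="1 28.4 6 5.4 0.026 0.045 0;1 28.4 6 5.4 0.026 0.045 0;1 0 0 0 0 0 0;1 0 0 0 0 0 0")

```text
time_s: 3.2
position: [0.4967, -0.4538, 0.2281]
tool_rot: [[0.856, 0.42, 0.303], [0.289, -0.873, 0.393], [0.429, -0.249, -0.868]]
ft_force: [0.2, 0.7, -0.3]
grip_width: 0.0854
gripper_force: 0.0
```

Run:
```python
from h import *
o=env.observe();print(o["position"],np.round(o["tool_rot"],3).tolist(),np.round(o["q"],1),o["time_s"])
p=GRIP+.019*ZR; plan(p,ZR,8)
im=env.get_image("scene");print(proj(im,o["position"]),proj(im,GRIP))
a=im["img"][80:260,60:260];cv2.imwrite("pics/pre.png",cv2.resize(a[:,:,::-1],None,fx=3,fy=3))
```

```text
[ 0.49667234 -0.45378383  0.22808307] [[0.856, 0.42, 0.303], [0.289, -0.873, 0.393], [0.429, -0.249, -0.868]] [-62.7  38.4  51.1  27.4 102.7   8.2] 3.2
8 rows: [ 0.  -0.1 14.7] [-0.0003  0.0008  0.    ] turn deg/row 0.05 mm/row 14.7
[[ 95.79915329 127.06179747]] [[107.94455061 160.77832002]]
```

View pics/pre.png

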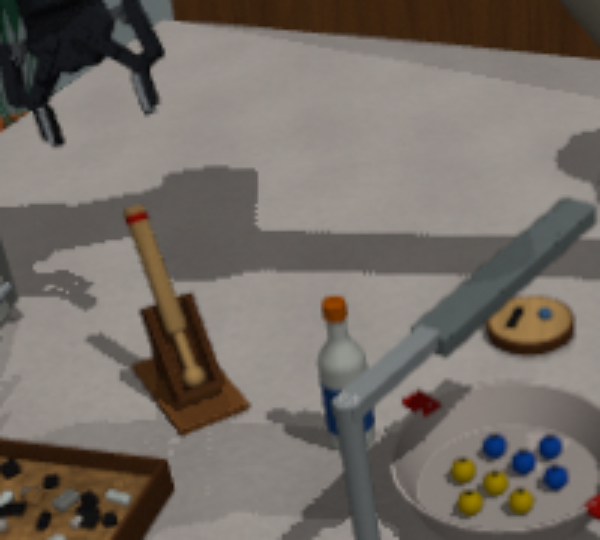

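The fingertips at (52,140) and (150,105) straddle the extension of the stick's axis (top at 137,212), so the approach is aligned. Going in and closing.

>>> servo_tool(deltas="1 0 0 14.7 0 0.001 0;1 0 0 14.7 0 0.001 0;1 0 0 14.7 0 0.001 0;1 0 0 14.7 0 0.001 0;1 0 0 14.7 0 0.001 0;1 0 0 14.7 0 0.001 0;1 0 0 14.7 0 0 0;1 0 0 14.7 0 0 0")

```text
time_s: 3.92
position: [0.5313, -0.4079, 0.1267]
tool_rot: [[0.854, 0.418, 0.309], [0.285, -0.874, 0.393], [0.435, -0.248, -0.866]]
ft_force: [1.0, 1.3, 0.4]
grip_width: 0.0857
gripper_force: 0.0
```

>>> servo_tool(deltas="0 0 0 0 0 0 0;0 0 0 0 0 0 0;0 0 0 0 0 0 0;0 0 0 0 0 0 0;0 0 0 0 0 0 0;0 0 0 0 0 0 0;0 0 0 0 0 0 0")

```text
time_s: 4.5
position: [0.5323, -0.4083, 0.1278]
tool_rot: [[0.854, 0.418, 0.31], [0.286, -0.874, 0.393], [0.436, -0.247, -0.866]]
ft_force: [-1.2, -1.1, 5.3]
grip_width: 0.0178
gripper_force: 97.3
```

Run:
```python
from h import *
o=env.observe();print(o["position"],np.round(o["tool_rot"],3).tolist(),np.round(o["q"],1),o["time_s"],o["grip_width"],o["gripper_force"],o["ft_force"])
print("grip pt",np.array(o["position"])-.019*np.array(o["tool_rot"])[:,2])
np.save("gpose.npy",np.column_stack([np.array(o["tool_rot"]),o["position"]]))
```

```text
[ 0.53228028 -0.40832807  0.12783932] [[0.854, 0.418, 0.31], [0.286, -0.874, 0.393], [0.436, -0.247, -0.866]] [-58.3  41.3  62.3  28.1  87.8   5.5] 4.5 0.017787398865907814 97.33850955963135 [-1.19080754 -1.11550979  5.26509165]
grip pt [ 0.52638211 -0.4157913   0.14428656]
```

>>> servo_tool(deltas="0 0 0 -5 0 0 0;0 0 0 -12 0 0 0;0 0 0 -16 0 0 0;0 0 0 -16 0 0 0;0 0 0 -16 0 0 0;0 0 0 -16 0 0 0;0 0 0 -16 0 0 0;0 0 0 -16 0 0 0")

```text
time_s: 5.17
position: [0.4968, -0.4525, 0.2254]
tool_rot: [[0.854, 0.419, 0.309], [0.285, -0.873, 0.395], [0.435, -0.249, -0.865]]
ft_force: [0.2, -0.3, -0.1]
grip_width: 0.0177
gripper_force: 97.5
```

```bash
cat >> h.py <<'E'
ZS=zax(42,37)
def ball(b,z=ZS): return np.array(b)-.111*z/np.linalg.norm(z)
E
python3 - <<'E'
from h import *
p,Q=plan(ball([.45,-.17,.10]),ZS,12)
plan(ball([.575,.015,.075]),ZS,8,R0=Q,p0=p)
o=env.observe();im=env.get_image("scene");a=im["img"][60:240,60:260];cv2.imwrite("pics/lift.png",cv2.resize(a[:,:,::-1],None,fx=3,fy=3))
E
```

```text
12 rows: [ -4.4 -20.3   7.2] [-0.0048  0.0209 -0.    ] turn deg/row 1.23 mm/row 22.0
8 rows: [ 14.  -13.9  20. ] [0. 0. 0.] turn deg/row 0.0 mm/row 28.1
```

View pics/lift.png

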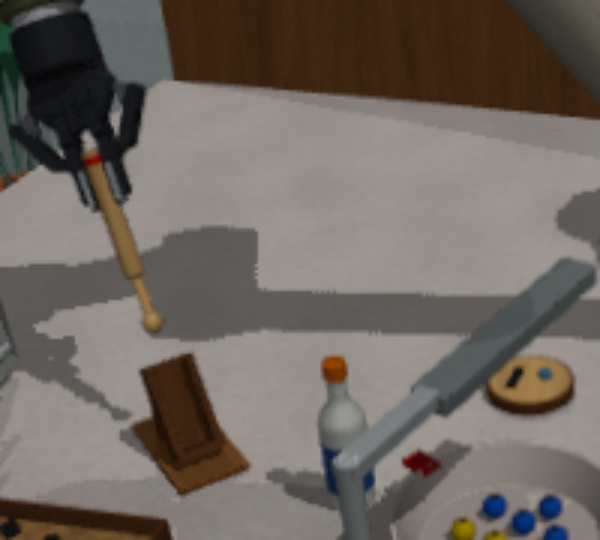

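The stick is held firmly in line with the gripper (ball at 152,322), clear above the rest. Moving to the dish's open side.

>>> servo_tool(deltas="0 -4.4 -20.3 7.2 -0.005 0.021 0;0 -4.4 -20.3 7.2 -0.005 0.021 0;0 -4.4 -20.3 7.2 -0.005 0.021 0;0 -4.4 -20.3 7.2 -0.005 0.021 0;0 -4.4 -20.3 7.2 -0.005 0.021 0;0 -4.4 -20.3 7.2 -0.005 0.021 0;0 -4.4 -20.3 7.2 -0.005 0.021 0;0 -4.4 -20.3 7.2 -0.005 0.021 0")

```text
time_s: 5.88
position: [0.4224, -0.294, 0.1967]
tool_rot: [[0.789, 0.403, 0.465], [0.218, -0.89, 0.401], [0.575, -0.215, -0.789]]
ft_force: [0.3, -0.1, -0.5]
grip_width: 0.0175
gripper_force: 97.5
```

>>> servo_tool(deltas="0 -4.4 -20.3 7.2 -0.005 0.021 0;0 -4.4 -20.3 7.2 -0.005 0.021 0;0 -4.4 -20.3 7.2 -0.005 0.021 0;0 -4.4 -20.3 7.2 -0.005 0.021 0;0 0 0 0 0 0 0;0 0 0 0 0 0 0")

```text
time_s: 6.38
position: [0.3908, -0.2144, 0.1813]
tool_rot: [[0.747, 0.393, 0.536], [0.184, -0.897, 0.401], [0.639, -0.2, -0.743]]
ft_force: [0.0, -0.8, -0.3]
grip_width: 0.0183
gripper_force: 97.6
```

Run:
```python
from h import *
o=env.observe();print(np.round(o["q"],1),o["position"],np.round(np.array(o["position"])+.111*np.array(o["tool_rot"])[:,2],3),np.round(o["tool_rot"],3).tolist())
p,Q=plan(ball([.575,.015,.085]),ZS,8)
# ball actual pos
im=env.get_image("scene");b=np.array(o["position"])+.111*np.array(o["tool_rot"])[:,2];print("proj ball",proj(im,b))
a=im["img"][100:270,130:330];cv2.imwrite("pics/via.png",cv2.resize(a[:,:,::-1],None,fx=3,fy=3))
```

```text
[-68.3  15.8 106.4  41.9  75.6 -15.1] [ 0.39080526 -0.21439449  0.18128036] [ 0.45  -0.17   0.099] [[0.747, 0.393, 0.536], [0.184, -0.897, 0.401], [0.639, -0.2, -0.743]]
8 rows: [ 14.8 -14.2  18.9] [ 0.0003 -0.0001  0.    ] turn deg/row 0.02 mm/row 27.9
proj ball [[201.010072   172.03262967]]
```

View pics/via.png

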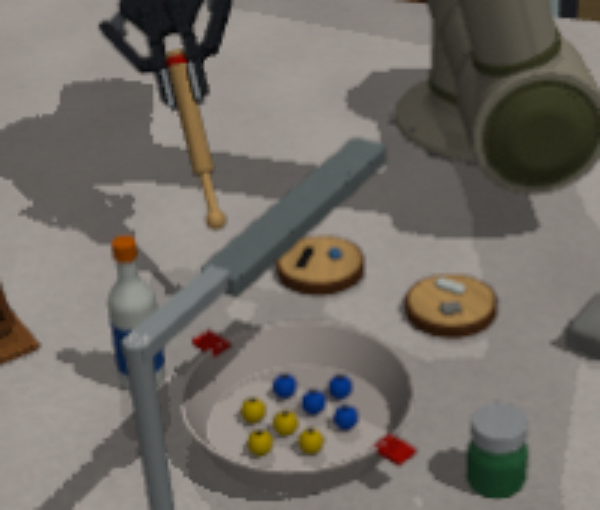

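The ball shows at (215,217), exactly where the kinematics predict. The bead pattern is unchanged.

I'll enter the dish at a free spot on the near side, with the lean azimuth at 32° to stay clear of both lamp and glue.

```bash
cat >> h.py <<'E'
ZS=zax(42,32)
C0=np.array([.605,-.038]);U=np.array([.42,.907]);W=np.array([.907,-.42])
def uw(u,w,z): return np.array([*(C0+U*u/1000+W*w/1000),z])
def path(pts,b0=None,q=None,step=9):
    """pts: (u,w,z mm) for the ball; print tool-frame rows"""
    o=env.observe();q=np.array(o["tool_rot"]) if q is None else q
    b=np.array(o["position"])+.111*q[:,2] if b0 is None else b0
    for u,w,z in pts:
        t=uw(u,w,z/1000);N=max(1,int(np.ceil(np.linalg.norm(t-b)*1000/step)));print((u,w,z),"x",N,np.round(q.T@(t-b)*1000/N,1));b=t
    return b,q
E
python3 - <<'E'
from h import *
b=uw(-28,-47,.08);print(b)
p,Q=plan(b-.111*ZS,ZS,8)
print("--");path([(-28,-47,19)],b0=b,q=Q,step=12)
path([(-22,-10,19),(-18,30,19),(10,42,19),(33,25,19),(36,0,19),(33,-28,19),(5,-40,19),(-25,-25,19),(0,0,19)],b0=uw(-28,-47,.019),q=Q)
E
```

```text
[ 0.550611 -0.043656  0.08    ]
8 rows: [ 10.5 -10.   14.7] [-0.0066  0.0019  0.    ] turn deg/row 0.39 mm/row 20.6
--
(-28, -47, 19) x 6 [-6.6  1.6  7.6]
(-22, -10, 19) x 5 [5.  4.5 3.4]
(-18, 30, 19) x 5 [5.1 5.2 3.4]
(10, 42, 19) x 4 [ 5.1 -2.6  5. ]
(33, 25, 19) x 4 [ 0.2 -6.9  1.7]
(36, 0, 19) x 3 [-4.5 -6.6 -2.5]
(33, -28, 19) x 4 [-4.5 -4.5 -3. ]
(5, -40, 19) x 4 [-5.1  2.6 -5. ]
(-25, -25, 19) x 4 [-1.3  7.8 -2.8]
(0, 0, 19) x 4 [6.7 0.2 5.8]
```

>>> servo_tool(deltas="0 10.5 -10 14.7 -0.0066 0.002 0;0 10.5 -10 14.7 -0.0066 0.002 0;0 10.5 -10 14.7 -0.0066 0.002 0;0 10.5 -10 14.7 -0.0066 0.002 0;0 10.5 -10 14.7 -0.0066 0.002 0;0 10.5 -10 14.7 -0.0066 0.002 0;0 10.5 -10 14.7 -0.0066 0.002 0;0 10.5 -10 14.7 -0.0066 0.002 0")

```text
time_s: 7.1
position: [0.4892, -0.0824, 0.1629]
tool_rot: [[0.737, 0.364, 0.569], [0.179, -0.918, 0.354], [0.651, -0.159, -0.742]]
ft_force: [0.1, -1.1, -0.6]
grip_width: 0.0179
gripper_force: 97.6
```

>>> servo_tool(deltas="0 0 0 0 0 0 0;0 -6.6 1.6 7.6 0 0 0;0 -6.6 1.6 7.6 0 0 0;0 -6.6 1.6 7.6 0 0 0")

```text
time_s: 7.43
position: [0.4887, -0.0832, 0.1321]
tool_rot: [[0.737, 0.364, 0.569], [0.18, -0.918, 0.354], [0.651, -0.159, -0.742]]
ft_force: [0.8, -0.7, -1.1]
grip_width: 0.018
gripper_force: 97.7
```

Run:
```python
from h import *
o=env.observe();b=np.array(o["position"])+.111*np.array(o["tool_rot"])[:,2];print(b-uw(-28,-47,.019),np.round(o["q"],1),o["ft_force"])
path([(-28,-47,19)],step=10)
im=env.get_image("scene");print(proj(im,b))
a=im["img"][120:270,150:330];cv2.imwrite("pics/in.png",cv2.resize(a[:,:,::-1],None,fx=3.5,fy=3.5))
```

```text
[ 0.00128417 -0.00020973  0.03070961] [-44.8  19.4 113.4  56.   51.9 -11.1] [ 0.81963856 -0.7000801  -1.13780722]
(-28, -47, 19) x 4 [-5.2  1.1  5.5]
[[233.05146524 214.4824537 ]]
```

View pics/in.png

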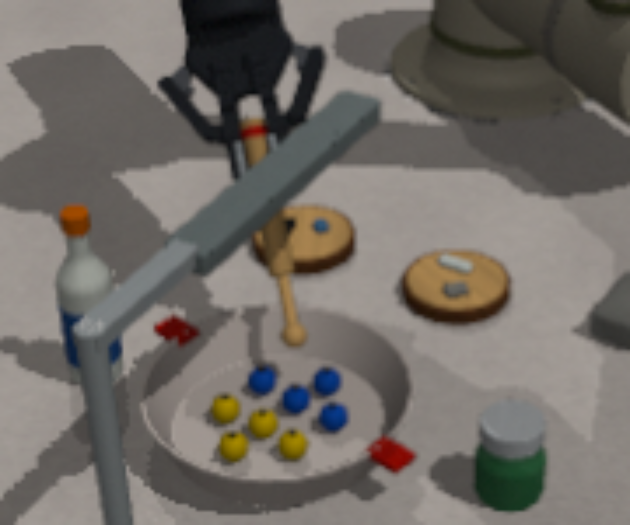

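The ball at (293,332) hangs behind the blue beads, with the neck clear of the rim and the gripper clear of the bar. Going down to stir.

>>> servo_tool(deltas="0 -5.2 1.1 5.5 0 0 0;0 -5.2 1.1 5.5 0 0 0;0 -5.2 1.1 5.5 0 0 0;0 -5.2 1.1 5.5 0 0 0;0 0 0 0 0 0 0;0 0 0 0 0 0 0")

```text
time_s: 7.98
position: [0.4871, -0.0828, 0.1018]
tool_rot: [[0.738, 0.364, 0.569], [0.178, -0.918, 0.355], [0.651, -0.161, -0.742]]
ft_force: [1.0, 0.1, 0.2]
grip_width: 0.0182
gripper_force: 97.7
```

>>> servo_tool(deltas="0 5 4.5 3.4 0 0 0;0 5 4.5 3.4 0 0 0;0 5 4.5 3.4 0 0 0;0 5 4.5 3.4 0 0 0;0 5 4.5 3.4 0 0 0;0 5.1 5.2 3.4 0 0 0;0 5.1 5.2 3.4 0 0 0;0 5.1 5.2 3.4 0 0 0")

```text
time_s: 8.65
position: [0.5465, -0.1004, 0.1015]
tool_rot: [[0.738, 0.364, 0.568], [0.179, -0.917, 0.356], [0.651, -0.161, -0.742]]
ft_force: [0.2, 0.4, -0.6]
grip_width: 0.0178
gripper_force: 97.7
```

>>> servo_tool(deltas="0 5.1 5.2 3.4 0 0 0;0 5.1 5.2 3.4 0 0 0;0 5.1 -2.6 5 0 0 0;0 5.1 -2.6 5 0 0 0;0 5.1 -2.6 5 0 0 0;0 5.1 -2.6 5 0 0 0;0 0.2 -6.9 1.7 0 0 0;0 0.2 -6.9 1.7 0 0 0")

```text
time_s: 9.32
position: [0.5806, -0.0702, 0.1014]
tool_rot: [[0.738, 0.365, 0.568], [0.179, -0.917, 0.356], [0.651, -0.161, -0.742]]
ft_force: [-0.1, -0.4, -0.8]
grip_width: 0.0179
gripper_force: 97.7
```

>>> servo_tool(deltas="0 0.2 -6.9 1.7 0 0 0;0 0.2 -6.9 1.7 0 0 0;0 -4.5 -6.6 -2.5 0 0 0;0 -4.5 -6.6 -2.5 0 0 0;0 -4.5 -6.6 -2.5 0 0 0;0 -4.5 -4.5 -3 0 0 0;0 -4.5 -4.5 -3 0 0 0;0 -4.5 -4.5 -3 0 0 0")

```text
time_s: 9.98
position: [0.5358, -0.0374, 0.1015]
tool_rot: [[0.738, 0.364, 0.569], [0.178, -0.918, 0.355], [0.651, -0.161, -0.742]]
ft_force: [0.6, 0.8, -1.1]
grip_width: 0.0179
gripper_force: 97.7
```

```bash
cat >> h.py <<'E'
B0=[(-35,-18),(4,-48),(-1,-18),(34,-21)];Y0=[(-33,23),(0,16),(32,19),(1,48)]
def beads(p):
    for col in("blue","yellow"):
        for ce,st in blobs(p,col,(188,208,268,262),5):
            d=atz(p,ce,.017)[:2]-C0;print(col,np.round([d@U*1000,d@W*1000]),"area",st[4])
def tip():
    o=env.observe();b=np.array(o["position"])+.111*np.array(o["tool_rot"])[:,2];d=b[:2]-C0
    print("ball uwz",np.round([d@U*1000,d@W*1000,b[2]*1000],1),"ft",np.round(o["ft_force"],1),"t",o["time_s"])
E
python3 - <<'E'
from h import *
tip();im=env.get_image("scene");beads(im)
a=im["img"][120:270,150:330];cv2.imwrite("pics/s1.png",cv2.resize(a[:,:,::-1],None,fx=3.5,fy=3.5))
E
```

```text
ball uwz [ 33.7 -22.3  19.2] ft [ 0.6  0.8 -1.1] t 9.9833
blue [-39.  -5.] area 42
blue [  1. -42.] area 8
blue [ 30. -58.] area 31
blue [  2. -16.] area 46
yellow [-36.  28.] area 48
yellow [ 47. -38.] area 49
yellow [62. -4.] area 59
yellow [25. 61.] area 20
```

View pics/s1.png

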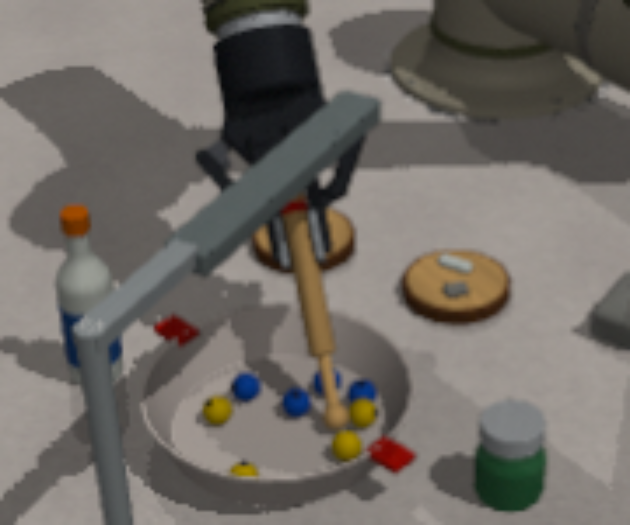

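The beads are moving: blue at (246,386), (297,403), (327,380) and (362,392); yellow at (217,410), (244,470), (347,445) and (363,412). One yellow has already crossed the line. Next I push the blues across to the other half.

Run:
```python
from h import *
path([(28,-16,19),(-20,-18,19),(-12,-32,19),(-34,-32,19),(-34,18,19),(-10,25,19)])
```

```text
(28, -16, 19) x 2 [ 0.9  4.8 -0.3]
(-20, -18, 19) x 6 [-4.   5.2 -4.6]
(-12, -32, 19) x 2 [-2.3 -7.7 -0.3]
(-34, -32, 19) x 3 [-3.5  5.  -4.1]
(-34, 18, 19) x 6 [5. 6. 3.]
(-10, 25, 19) x 3 [ 5.2 -3.8  5.3]
```

>>> servo_tool(deltas="0 0.9 4.8 -0.3 0 0 0;0 0.9 4.8 -0.3 0 0 0;0 -4 5.2 -4.6 0 0 0;0 -4 5.2 -4.6 0 0 0;0 -4 5.2 -4.6 0 0 0;0 -4 5.2 -4.6 0 0 0;0 -4 5.2 -4.6 0 0 0;0 -4 5.2 -4.6 0 0 0")

```text
time_s: 10.7
position: [0.5185, -0.0898, 0.1014]
tool_rot: [[0.738, 0.364, 0.569], [0.178, -0.918, 0.355], [0.651, -0.161, -0.742]]
ft_force: [-0.6, -0.1, -0.9]
grip_width: 0.0182
gripper_force: 97.7
```

>>> servo_tool(deltas="0 -2.3 -7.7 -0.3 0 0 0;0 -2.3 -7.7 -0.3 0 0 0;0 -3.5 5 -4.1 0 0 0;0 -3.5 5 -4.1 0 0 0;0 -3.5 5 -4.1 0 0 0;0 5 6 3 0 0 0;0 5 6 3 0 0 0;0 5 6 3 0 0 0")

```text
time_s: 11.37
position: [0.5242, -0.1072, 0.1015]
tool_rot: [[0.738, 0.363, 0.569], [0.178, -0.918, 0.355], [0.651, -0.16, -0.742]]
ft_force: [0.4, 0.9, -0.9]
grip_width: 0.0178
gripper_force: 97.7
```

>>> servo_tool(deltas="0 5 6 3 0 0 0;0 5 6 3 0 0 0;0 5 6 3 0 0 0;0 0 0 0 0 0 0")

```text
time_s: 11.7
position: [0.5473, -0.1178, 0.1017]
tool_rot: [[0.737, 0.364, 0.569], [0.179, -0.918, 0.355], [0.651, -0.159, -0.742]]
ft_force: [0.1, 0.2, -0.8]
grip_width: 0.0182
gripper_force: 97.7
```

Run:
```python
from h import *
tip();im=env.get_image("scene");beads(im)
a=im["img"][120:270,150:330];cv2.imwrite("pics/s2.png",cv2.resize(a[:,:,::-1],None,fx=3.5,fy=3.5))
```

```text
ball uwz [-34.4  22.   19.4] ft [ 0.1  0.2 -0.8] t 11.7
blue [-66. -25.] area 39
blue [  4. -48.] area 42
blue [-56.  17.] area 16
blue [ 31. -59.] area 33
yellow [ 51. -46.] area 55
yellow [-38.  50.] area 54
yellow [62. -4.] area 57
yellow [25. 61.] area 20
```

View pics/s2.png

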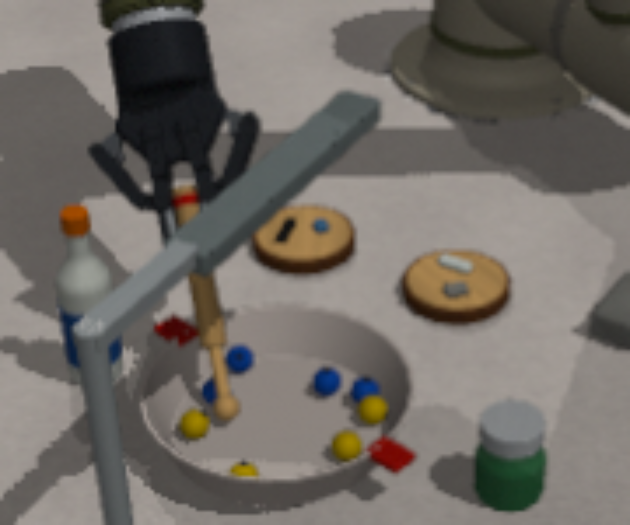

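One blue, at (-56,17) in line coordinates, is now across, and one yellow is well on the blue side. Only the blue at (4,-48), pixel (327,380), still lies where it started, so I'll push it inward from behind.

Run:
```python
from h import *
path([(-18,0,19),(-20,-53,19),(14,-33,19),(0,-30,19)])
```

```text
(-18, 0, 19) x 3 [-1.6 -8.6  0.5]
(-20, -53, 19) x 6 [-5.4 -6.1 -3.4]
(14, -33, 19) x 5 [ 5.6 -1.8  5.3]
(0, -30, 19) x 2 [-2.4  5.8 -3.4]
```

>>> servo_tool(deltas="0 -1.6 -8.6 0.5 0 0 0;0 -1.6 -8.6 0.5 0 0 0;0 -1.6 -8.6 0.5 0 0 0;0 -5.4 -6.1 -3.4 0 0 0;0 -5.4 -6.1 -3.4 0 0 0;0 -5.4 -6.1 -3.4 0 0 0;0 -5.4 -6.1 -3.4 0 0 0;0 -5.4 -6.1 -3.4 0 0 0")

```text
time_s: 12.42
position: [0.4921, -0.0764, 0.1015]
tool_rot: [[0.738, 0.364, 0.569], [0.178, -0.918, 0.355], [0.651, -0.161, -0.742]]
ft_force: [0.8, 0.8, 0.1]
grip_width: 0.018
gripper_force: 97.7
```

>>> servo_tool(deltas="0 -5.4 -6.1 -3.4 0 0 0;0 0 0 0 0 0 0;0 5.6 -1.8 5.3 0 0 0;0 5.6 -1.8 5.3 0 0 0;0 5.6 -1.8 5.3 0 0 0;0 5.6 -1.8 5.3 0 0 0;0 5.6 -1.8 5.3 0 0 0;0 0 0 0 0 0 0")

```text
time_s: 13.08
position: [0.5184, -0.0494, 0.1015]
tool_rot: [[0.737, 0.366, 0.568], [0.18, -0.917, 0.356], [0.651, -0.16, -0.742]]
ft_force: [-0.8, 0.6, -1.2]
grip_width: 0.018
gripper_force: 97.8
```

>>> servo_tool(deltas="0 -2.4 5.8 -3.4 0 0 0;0 -2.4 5.8 -3.4 0 0 0;0 0 0 0 0 0 0;0 0 0 0 0 0 0;0 0 0 0 0 0 0;0 0 0 0 0 0 0")

```text
time_s: 13.58
position: [0.514, -0.0646, 0.1015]
tool_rot: [[0.738, 0.363, 0.569], [0.178, -0.918, 0.355], [0.651, -0.161, -0.742]]
ft_force: [0.4, -1.0, -0.5]
grip_width: 0.018
gripper_force: 97.8
```

Run:
```python
from h import *
tip();im=env.get_image("scene");beads(im)
a=im["img"][120:270,150:330];cv2.imwrite("pics/s3.png",cv2.resize(a[:,:,::-1],None,fx=3.5,fy=3.5))
path([(-28,-47,25),(-28,-47,80)],step=12)
```

```text
ball uwz [ -0.  -30.7  19.2] ft [ 0.4 -1.  -0.5] t 13.5833
blue [-66. -26.] area 42
blue [-52.  14.] area 43
blue [ 41. -58.] area 49
blue [40. -4.] area 44
yellow [-38.  58.] area 52
yellow [ 63. -12.] area 103
yellow [25. 61.] area 20
(-28, -47, 25) x 3 [-6.4  2.2 -8.7]
(-28, -47, 80) x 5 [ 7.2 -1.8 -8.2]
```

View pics/s3.png

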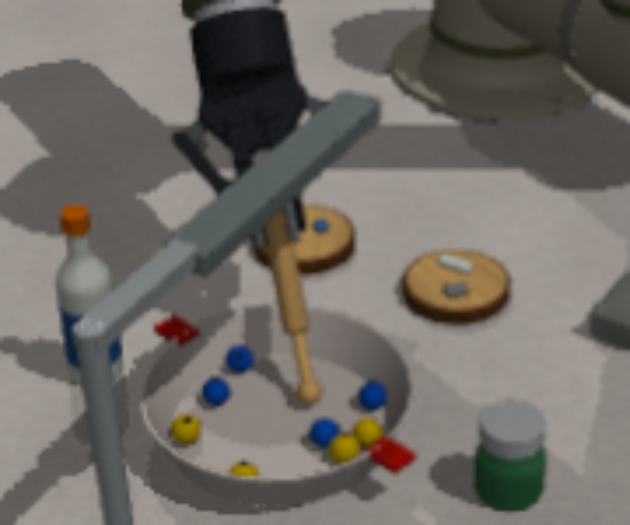

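All eight beads are shifted. Blues are at (240,358), (216,392), (372,395) and (325,433); yellows at (186,430), (244,470), (344,447) and (368,432). Checking the two touching yellows, and leaving the dish.

>>> servo_tool(deltas="0 -6.4 2.2 -8.7 0 0 0;0 -6.4 2.2 -8.7 0 0 0;0 -6.4 2.2 -8.7 0 0 0;0 7.2 -1.8 -8.2 0 0 0;0 7.2 -1.8 -8.2 0 0 0;0 7.2 -1.8 -8.2 0 0 0;0 7.2 -1.8 -8.2 0 0 0;0 7.2 -1.8 -8.2 0 0 0")

```text
time_s: 14.3
position: [0.4874, -0.0829, 0.1631]
tool_rot: [[0.738, 0.364, 0.568], [0.179, -0.917, 0.356], [0.651, -0.161, -0.742]]
ft_force: [0.2, -0.1, -0.8]
grip_width: 0.0179
gripper_force: 97.8
```

Run:
```python
from h import *
tip();im=env.get_image("scene");beads(im)
for uv in [(255.1,243.4),(248.3,247.7)]:
    d=atz(im,uv,.017)[:2]-C0;print("yellow pair",d@U*1000,d@W*1000)
G=np.load("gpose.npy");RG,pg=G[:,:3],G[:,3];print("rest z",RG[:,2])
p,Q=plan(ball([.45,-.17,.11],zax(42,37)),zax(42,37),8)
pre=pg-.115*RG[:,2];p2,Q2=plan(pre,RG[:,2],12,R0=Q,p0=p);print(np.degrees(R.from_matrix(Q2.T@RG).as_rotvec()))
```

```text
ball uwz [-27.8 -47.2  80.8] ft [ 0.2 -0.1 -0.8] t 14.3
blue [-65. -25.] area 41
blue [-52.  14.] area 43
blue [ 41. -58.] area 48
blue [40. -4.] area 43
yellow [-38.  58.] area 52
yellow [ 63. -12.] area 102
yellow [25. 61.] area 20
yellow pair 66.16348042919128 -24.407354836639453
yellow pair 63.67427013828802 -1.3465382156109997
rest z [ 0.31043028  0.39280177 -0.86564416]
8 rows: [ -9.8   9.7 -15.5] [ 0.0071 -0.0023 -0.    ] turn deg/row 0.43 mm/row 20.7
12 rows: [ 4.1 20.6 -6.5] [ 0.0047 -0.0208 -0.    ] turn deg/row 1.22 mm/row 22.0
[7.40425416e-15 4.16742520e-15 8.28833626e-02]
```

Margins are good: blue at +14 and −58, yellow at −24 and +58 mm from the line. Returning the stick.

>>> servo_tool(deltas="0 -9.8 9.7 -15.5 0.007 -0.0023 0;0 -9.8 9.7 -15.5 0.007 -0.0023 0;0 -9.8 9.7 -15.5 0.007 -0.0023 0;0 -9.8 9.7 -15.5 0.007 -0.0023 0;0 -9.8 9.7 -15.5 0.007 -0.0023 0;0 -9.8 9.7 -15.5 0.007 -0.0023 0;0 -9.8 9.7 -15.5 0.007 -0.0023 0;0 -9.8 9.7 -15.5 0.007 -0.0023 0")

```text
time_s: 15.02
position: [0.3893, -0.215, 0.1902]
tool_rot: [[0.748, 0.395, 0.533], [0.185, -0.896, 0.404], [0.637, -0.203, -0.743]]
ft_force: [0.7, 0.1, -1.6]
grip_width: 0.0178
gripper_force: 97.8
```

>>> servo_tool(deltas="0 4.1 20.6 -6.5 0.0047 -0.0208 0;0 4.1 20.6 -6.5 0.0047 -0.0208 0;0 4.1 20.6 -6.5 0.0047 -0.0208 0;0 4.1 20.6 -6.5 0.0047 -0.0208 0;0 4.1 20.6 -6.5 0.0047 -0.0208 0;0 4.1 20.6 -6.5 0.0047 -0.0208 0;0 4.1 20.6 -6.5 0.0047 -0.0208 0;0 4.1 20.6 -6.5 0.0047 -0.0208 0")

```text
time_s: 15.68
position: [0.4581, -0.3756, 0.2142]
tool_rot: [[0.825, 0.413, 0.386], [0.253, -0.881, 0.401], [0.505, -0.233, -0.831]]
ft_force: [-0.9, -0.6, -0.5]
grip_width: 0.0179
gripper_force: 97.7
```

>>> servo_tool(deltas="0 4.1 20.6 -6.5 0.0047 -0.0208 0;0 4.1 20.6 -6.5 0.0047 -0.0208 0;0 4.1 20.6 -6.5 0.0047 -0.0208 0;0 4.1 20.6 -6.5 0.0047 -0.0208 0;0 0 0 0 0 0 0;0 0 0 0 0 0 0")

```text
time_s: 16.18
position: [0.4965, -0.4534, 0.2235]
tool_rot: [[0.854, 0.419, 0.309], [0.286, -0.873, 0.395], [0.436, -0.249, -0.865]]
ft_force: [-0.1, 0.2, -0.5]
grip_width: 0.0179
gripper_force: 97.9
```

Run:
```python
from h import *
from scipy.optimize import least_squares as ls
G=np.load("gpose.npy");RG,pg=G[:,:3],G[:,3]
o=env.observe();T=np.array(o["tool_rot"]);q=np.array(o["position"]);print(q,T[:,2],np.degrees(R.from_matrix(T.T@RG).as_rotvec()),T.T@(pg-q)*1000)
# stick in hand: fit of axis vs tool axis
for c in("scene","top"):
    X=cloud(env.get_image(c));L=(X-q)@T;Y=L[(L[:,2]>.008)&(L[:,2]<.062)&(np.hypot(L[:,0],L[:,1])<.03)]
    if len(Y)<20: print(c,len(Y));continue
    def f(a):
        d=np.array([a[2],a[3],1]);d/=np.linalg.norm(d);return np.linalg.norm(np.cross(Y-np.array([a[0],a[1],.035]),d),axis=1)-.01
    r=ls(f,[0,0,0,0],loss="soft_l1",f_scale=.002).x;print(c,len(Y),r)
plan(pg-.02*RG[:,2],RG[:,2],8)
```

```text
[ 0.49653694 -0.45344015  0.22346521] [ 0.30910927  0.39547525 -0.8648993 ] [-0.17609312  0.00226477 -0.01205762] [  1.73395383  -0.55388322 111.59607454]
scene 147 [ 0.00033359 -0.00028858  0.00384337 -0.02755837]
top 106 [ 0.00040203 -0.00125695  0.00308059 -0.02432184]
8 rows: [ 0.2  0.1 11.5] [-0.0004  0.     -0.    ] turn deg/row 0.02 mm/row 11.5
```

The stick still sits straight in the hand (within about 1.5°). Sliding it into the trough.

>>> servo_tool(deltas="0 0.2 -0.1 12 0 0 0;0 0.2 -0.1 12 0 0 0;0 0.2 -0.1 12 0 0 0;0 0.2 -0.1 12 0 0 0;0 0.2 0 12 0 0 0;0 0.2 0 12 0 0 0;0 0.2 0 12 0 0 0;0 0.2 0 10 0 0 0")

```text
time_s: 16.95
position: [0.5262, -0.4142, 0.1438]
tool_rot: [[0.854, 0.419, 0.309], [0.285, -0.873, 0.395], [0.435, -0.249, -0.865]]
ft_force: [0.1, -0.2, 0.3]
grip_width: 0.0179
gripper_force: 97.9
```

>>> servo_tool(deltas="0 0 0 6 0 0 0;0 0 0 6 0 0 0;0 0 0 4 0 0 0;0 0 0 0 0 0 0;0 0 0 0 0 0 0")

```text
time_s: 17.37
position: [0.5314, -0.4093, 0.1307]
tool_rot: [[0.854, 0.419, 0.31], [0.286, -0.874, 0.394], [0.435, -0.248, -0.866]]
ft_force: [0.1, -0.3, -0.9]
grip_width: 0.0178
gripper_force: 97.9
```

Run:
```python
from h import *
G=np.load("gpose.npy");RG,pg=G[:,:3],G[:,3]
o=env.observe();T=np.array(o["tool_rot"]);q=np.array(o["position"]);print(T.T@(pg-q)*1000,o["ft_force"])
```

```text
[-0.22782915  0.18532711  3.08834224] [ 0.05108741 -0.31266105 -0.94625826]
```

Within 3 mm of home. Settling down the last bit, then opening and backing off along the axis.

>>> servo_tool(deltas="0 0 0 1.5 0 0 0;0 0 0 1 0 0 0;0 0 0 0 0 0 0;0.3 0 0 0 0 0 0;0.5 0 0 0 0 0 0;1 0 0 0 0 0 0;1 0 0 0 0 0 0;1 0 0 0 0 0 0")

```text
time_s: 18.03
position: [0.5322, -0.4082, 0.1284]
tool_rot: [[0.854, 0.419, 0.31], [0.286, -0.874, 0.394], [0.435, -0.248, -0.865]]
ft_force: [-0.6, 0.1, -0.0]
grip_width: 0.0725
gripper_force: 0.0
```

>>> servo_tool(deltas="1 0 0 0 0 0 0;1 0 0 0 0 0 0;1 0 0 -8 0 0 0;1 0 0 -15 0 0 0;1 0 0 -20 0 0 0;1 0 0 -25 0 0 0;1 0 0 -25 0 0 0;1 0 0 -25 0 0 0")

```text
time_s: 18.7
position: [0.4951, -0.4552, 0.2321]
tool_rot: [[0.854, 0.419, 0.309], [0.286, -0.874, 0.394], [0.435, -0.248, -0.866]]
ft_force: [-0.6, 0.0, -0.1]
grip_width: 0.0852
gripper_force: 0.0
```

Run:
```python
from h import *
from scipy.optimize import least_squares as ls
im=env.get_image("scene");print(env.observe()["position"],env.observe()["grip_width"]);beads(im)
for c in("scene","top"):
    X=cloud(im if c=="scene" else env.get_image(c));Y=X[(abs(X[:,0]-.54)<.07)&(X[:,1]<-.36)&(X[:,1]>-.46)&(X[:,2]>.115)&(X[:,2]<.165)]
    def f(a):
        d=np.array([np.sin(a[2])*np.cos(a[3]),np.sin(a[2])*np.sin(a[3]),np.cos(a[2])]);return np.linalg.norm(np.cross(Y-np.array([a[0],a[1],.143]),d),axis=1)-.010
    r=ls(f,[.525,-.413,.52,-2.28],loss="soft_l1",f_scale=.002);print(c,len(Y),r.x[:2],np.degrees(r.x[2:]),"top z",X[(abs(X[:,0]-.51)<.05)&(abs(X[:,1]+.43)<.03)&(X[:,2]<.2),2].max())
a=im["img"][80:260,80:280];cv2.imwrite("pics/end.png",cv2.resize(a[:,:,::-1],None,fx=3,fy=3))
```

```text
[ 0.49426461 -0.45796153  0.23659868] 0.0851617829556624
blue [-66. -25.] area 39
blue [-52.  14.] area 43
blue [ 41. -58.] area 49
blue [40. -4.] area 43
yellow [-38.  58.] area 51
yellow [ 63. -12.] area 103
yellow [25. 61.] area 20
scene 148 [ 0.52694264 -0.41558572] [  31.41119726 -126.6055563 ] top z 0.18045989963284315
top 100 [ 0.5275709  -0.41625068] [  31.49038963 -124.75577486] top z 0.18276576694315172
```

View pics/end.png

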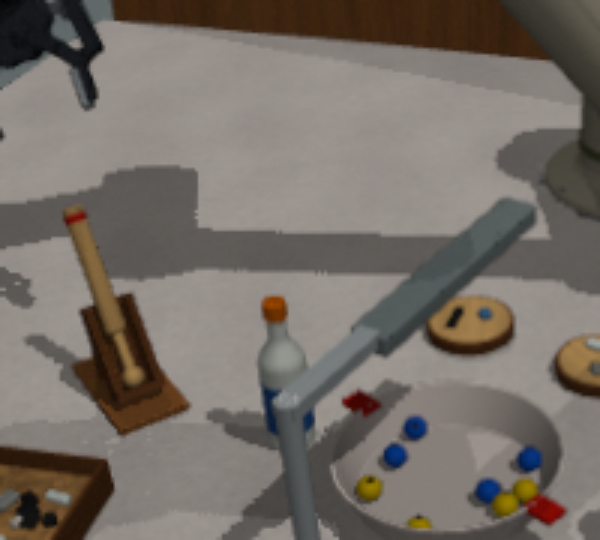

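The stick lies home in the trough (top at 75,213; ball at 132,375). The gripper is clear, and all eight beads are in the dish.

```bash
python3 -c "
from rig import env
print(env.close_job())"
```

```text
the job is handed in; nothing more can be done
None
```

I handed the job in at about 19 s of the 72 s allowed; no verdict came back. By the camera, all eight beads moved at least 15 mm and stayed in the dish, both colours lie on both sides of the lug line, and the stick is back in its rest with its foot at the bottom.

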